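# Set the cam station: cam to low point, follower slide home

### The job

On the cam station, first push the crank pin round with the fingertips until the cam's low point (the notch in its rim) faces the nose of the follower slide; only then push the slide forward from behind until its head sits fully home against the raised rails, with its nose in the notch. Only push: do not lift or tip the slide, do not push it against the high part of the cam, and leave everything else on the bench where it lies.

Things in the scene. Friction and masses are not known exactly. Their poses are not given: they have to be found in the camera images.
- station: Cam station: dark steel plate 310 x 130 x 12 mm fixed to the bench, x -230 to +80 mm, y +-65 mm of its origin, which lies on the cam axis at bench height. z up; +x is forward, from slide to cam. Two aluminium rails 12 mm wide, 46 mm apart inside, guide the slide: low (top 26 mm above bench) from x -220 to -116 mm, then raised (top 40 mm, screw heads 42) to x -48 mm.
- rail_stop (a point): Midway between the rear ends of the two raised rails, on the plate top (12 mm above the bench), at station x -116 mm: the end stop. The slide is fully home when its head rests against these ends (slide then coincides with this point).
- slide: Follower slide: aluminium bar 43 mm wide, 24 mm high, about 0.6 kg, lying loose between the rails on the plate with plain friction. Origin: underside, below the front face of its head; +x forward. Starts 38 to 60 mm short of home. Unless the cam is at its low point, the nose meets the rim about 24 mm before home.
- slide_head (a point): Centre of the rear face of the slide's head, the place to push, 40 mm above the bench and 28 mm behind the slide's origin. The head is a block 64 mm wide and 28 mm long that overhangs the low rails; its wide part spans 28 to 52 mm above the bench.
- slide_nose (a point): Top centre of the nose at the slide's front, an upright steel roller 16 mm across, 33 mm above the bench, 92 mm ahead of the slide's origin.
- cam (a joint): Cam: steel disc of radius 40 mm, top 30 mm above bench, on an upright axis. A V notch in the rim is its low point. Value 0: notch faces the slide's nose, crank points straight forward away from the slide; positive = counterclockwise from above, so the pin lies at this angle from station +x towards +y. Starts 0.9 to 2.0, limits -0.9 and 2.5, no stop at 0; friction 0.06 N m holds it anywhere.
- cam_notch (a point): Bottom of the notch (low point) in the cam rim, 14 mm from the cam axis, 30 mm above the bench, on the side opposite the crank pin.
- cam_pin (a point): Centre of the top of the crank pin: 14 mm in diameter, 55 mm from the cam axis, standing on a crank arm (14 mm wide, top 36 mm above the bench) and reaching 75 mm above the bench.
- actuator: Bystander: a small pneumatic cylinder lying on the bench, 175 mm long, 28 mm high; origin on its underside at bench height. Not part of the job.
- tee: Bystander: a brass tee fitting lying on the bench, 50 mm long, 18 mm high; origin on its underside at bench height. Not part of the job.
- gauge: Bystander: a pressure gauge lying on its back, 52 mm across, 27 mm high, with a brass stem; origin on its underside at bench height. Not part of the job.
- valve: Bystander: a solenoid valve, 32 x 78 mm and 54 mm high; origin on its underside at bench height. Not part of the job.
- silencer: Bystander: a small copper-coloured silencer standing upright, 22 mm across, 40 mm high; origin on its underside at bench height. Not part of the job.
- driver: Bystander: a screwdriver lying on the bench, 170 mm long, at most about 30 mm high; origin on its underside at bench height. Not part of the job.

How it is judged (in metres and radians):
On the way, in this order (a step that is already met when the one before it is completed fails the run):
1. the cam is turned to its low point while the slide is still back (value of joint cam between -0.25 and 0.25 rad and x of slide in the frame of station below -0.142 m), for 0.2 s.
2. the slide is pushed home into the low point (value of joint cam between -0.25 and 0.25 rad and x of slide in the frame of station between -0.1195 and -0.112 m and y of slide in the frame of station between -0.006 and 0.006 m and z of slide in the frame of station below 0.016 m and angle between slide's own z axis and vertical below 0.06 rad), for 0.2 s.
At the end, for the whole second after the job is handed in: The cam stands within 0.25 rad of its low point; the slide lies flat in its guide, at rest, its head within 3.5 mm of the raised rails; the bystanders are within 20 mm of where they lay (all of step 2 and linear speed of slide below 0.01 m/s and velocity of joint cam between -0.05 and 0.05 rad/s and distance of each of actuator, tee, gauge, valve, silencer, driver from where it was at the start of the episode below 0.02 m); the robot touches nothing.
It fails at once if the slide is pushed forward against the cam (less than 26 mm from home) while the cam is more than 0.4 rad off its low point (x of slide in the frame of station above -0.142 m and not (value of joint cam between -0.4 and 0.4 rad)).
It fails at once if the slide is lifted (6 mm) or tipped (0.12 rad) (z of slide in the frame of station above 0.018 m or angle between slide's own z axis and vertical above 0.12 rad).
It fails at once if a bystander is moved more than 20 mm (distance of any of actuator, tee, gauge, valve, silencer, driver from where it was at the start of the episode above 0.02 m).
It also fails if it takes over 48 s, if anything falls off the work surface, if the arm or the gripper's body presses on something with over 40 N, if the wrist force passes 120 N, or if a joint passes its speed limit or range.

### The arm

A 7-joint arm with a two-finger parallel gripper is mounted at the origin on the work surface. World frame = base frame: x ahead of the robot, y to its left, z up, the work surface at z = 0. Lengths are in mm, angles in degrees, forces in N, time in s.
With the tool pointing down it reaches from about 350 to 900 mm from the base axis. Payload 8.1 kg.
Tool frame: the origin (TCP) lies midway between the tips of the shut fingers; the grasp point (between the pads) lies 19 mm behind it (ctrl.grasp_offset is the distance from the TCP to the grasp point, in mm); z points along the fingers, y is the line along which they close (so a half turn about z gives the same grasp; the last joint's range is limited). The gripper opens to 92 mm and grips with 3 to 60 N. Pads are 19 mm wide; open, the fingers measure 130 mm over their backs; the gripper's body (75 mm by 190 mm) begins 47 mm behind the grasp point.
Start: joints at [71.127, 24.895, 1.432, 90.138, -0.665, 64.973, -4.303], TCP at [140.513, -609.014, 226.742] pointing down, gripper open.
Joint ranges: [-149.89, 149.89], [-25.12, 119.58], [-72.63, 75.52], [4.76, 147.25], [-75.54, 255.54], [6.69, 114.76], [-157.13, 157.13]. Speed limits (degrees/s): [127.2, 127.2, 172.46, 172.46, 180, 180, 180].

### API

Orientations are given as a 3x3 rotation matrix whose columns are the frame's x, y, z axes.
In Python, from bench import ctrl, optics gives the robot as it stands.
- The arm moves only by the tool step_arm, never from a script. Its argument "deltas" is a list that holds one entry, the list of rows, each a list of 4 numbers: the shift along the tool's x, y, z normalised to -1 to 1, where 1 is 2.5 cm, then the turn about the tool's z normalised to -1 to 1, where 1 is 0.08 rad. A call has exactly 8 rows; each row shifts and turns the commanded pose from where the row before left it, along the tool's axes as they then stand; what a row does not reach is not made up. A row lasts 1/12 s, in which the tool goes at most 41.7 mm and 7.16 degrees, less where a joint would pass 70% of its speed; a pose out of reach is approached as far as the arm can. A call with a number of a shift or a turn outside -1 to 1 is refused whole. A call with a gripper value outside its range is refused whole. "fingers" is the gripper command: -1 is fully open, 1 is shut, values between are in proportion, set as the call begins (left out, the last holds). The fingers move at their own pace and stop on an object; the grip force is fixed at half the most. Time passes only in rows, so rows that do not move let the fingers close, or fill a call up. It gives the time, the measured TCP pose, the force, the opening and the grip force at its end, in the units of the state.
- ctrl.observe(): the state, without advancing time (a new reading comes with each control period).
- optics.capture(name): name is "scene" or "side" or "wrist"; returns a dict with "img" (420x560x3 uint8, red, green, blue), "range_z" (420x560 float32, mm along the optical axis (not along the pixel's ray), 0 where there is no reading), "intrinsics" (3x3 intrinsics, pixels), "pose" (4x4, takes a point from camera to world coordinates); the wrist camera has in their place "T_tool_cam" (4x4, takes a point from camera to tool coordinates, whose origin is the TCP and whose axes are the flange's). Camera axes: x right, y down, z forward; pixel columns grow to the right and rows downward; lengths in mm; the calibration is good to about 2 mm. A picture is of the moment at which its call begins: read the wrist's pose just before it.
- ctrl.job_done(): hands the job in; it is judged then, once.
The state is a dict: "t": time; "joint_positions": joint angles; "qvel": joint speeds; "joint_efforts": joint torques, N m; "position": TCP position; "ee_rot": TCP orientation; "wrist_force": force on the tool from outside, world axes, zero at the start; "wrist_torque": the same for the moment, N m; "gripper_width": finger opening in mm; "finger_force": force on a finger pad.
Only numpy, scipy, OpenCV 4.12 (cv2) and the standard library are available. Lean on these libraries where they do the work, as an engineer would, in place of code of your own. Each camera call takes 0.05 s, during which the arm holds its last target. There are 200 camera calls.

## Working session

There is one attempt and no reset: what is moved stays moved. The work goes in short steps, Python scripts to look and compute and a tool call to move; the robot and the scene stay as the last step left them, time stands still between calls to the robot, and variables do not carry over. Pictures are saved under pics/ and viewed, at most 10 in all, crops included, and the job is handed in when it is done.

Besides the shell and the picture viewer there is one more tool, called after ">>>" by a JSON object that holds its "fn" and its "kwargs", one argument or row to a line. step_arm: Moves the arm, as the interface text tells. Scaled input: -1 to 1 covers 2.5 cm each way for a shift and 0.08 rad each way for a turn. Its arguments: {"type":"object","properties":{"deltas":{"type":"array"},"fingers":{"type":"number"}},"required":["deltas"]}

```bash
mkdir -p pics; python3 - <<'E'
from bench import ctrl, optics
import cv2,numpy as np
s=ctrl.observe();print(s['t'],s['position'],np.round(s['ee_rot'],3).tolist(),s['gripper_width'])
for n in("scene","side"):
    c=optics.capture(n);np.savez(f"pics/{n}.npz",**c)
    cv2.imwrite(f"pics/{n}.png",c['img'][...,::-1]);print(n,c['intrinsics'].tolist(),np.round(c['pose'],3).tolist())
E
```

```text
0.0 [ 140.37430296 -608.52513044  225.9517152 ] [[0.974, 0.225, -0.0], [0.225, -0.974, 0.001], [-0.0, -0.002, -1.0]] 91.85662496641959
scene [[485.7912153152954, 0.0, 278.32937685687483], [0.0, 485.7912153152954, 207.7500945232045], [0.0, 0.0, 1.0]] [[-0.729, 0.471, -0.496, 1020.408], [0.684, 0.49, -0.54, 522.141], [-0.011, -0.734, -0.68, 668.548], [0.0, 0.0, 0.0, 1.0]]
side [[392.35031597442514, 0.0, 274.5517151496103], [0.0, 392.35031597442514, 208.73290351423475], [0.0, 0.0, 1.0]] [[0.978, -0.132, 0.161, 507.031], [-0.208, -0.668, 0.714, -426.701], [0.014, -0.732, -0.681, 523.852], [0.0, 0.0, 0.0, 1.0]]
```

View pics/scene.png

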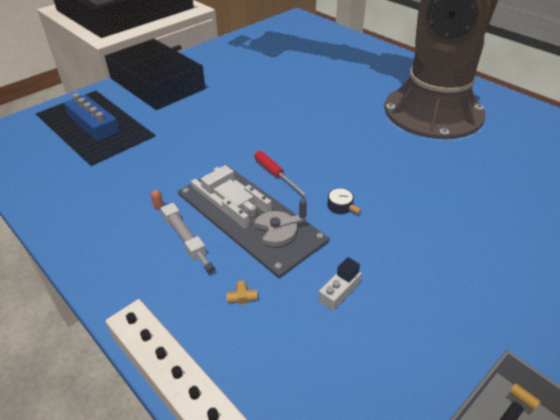

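View pics/side.png

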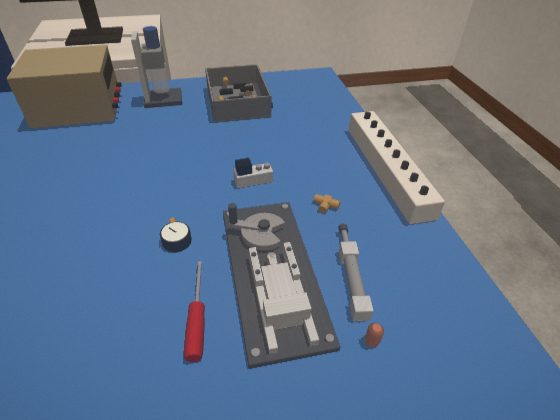

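The scene view shows the plate, with the pin at about (303,208) and the cam at (275,228). The side view shows the plate spanning about (225,205) to (335,350), the pin at (233,212), the cam centre at (264,225) and the slide head at (286,312). Next I'll combine range data with plane rays.

```bash
cat > m.py <<'E'
import numpy as np,cv2
def cloud(c,P=None):
    K=c['intrinsics'];P=c['pose'] if P is None else P
    v,u=np.mgrid[:420,:560];z=c['range_z'].astype(float)
    p=np.stack([(u-K[0,2])/K[0,0]*z,(v-K[1,2])/K[1,1]*z,z],-1)
    w=p@P[:3,:3].T+P[:3,3];w[z==0]=np.nan;return w
E
python3 - <<'E'
from m import *
for n,box in(("scene",(165,160,335,275)),("side",(215,195,340,360))):
    c=dict(np.load(f"pics/{n}.npz"));w=cloud(c);img=c['img'].astype(int)
    x0,y0,x1,y1=box;m=np.zeros((420,560),bool);m[y0:y1,x0:x1]=1
    nb=(img[...,2]-img[...,0]<35)
    bl=m&~nb;print(n,"bench z",np.nanmedian(w[bl][:,2]))
    k=(m&nb).astype(np.uint8);_,L,st,_=cv2.connectedComponentsWithStats(k);i=1+st[1:,4].argmax()
    k=L==i;print("area",k.sum(),st[i])
    p=w[k&(abs(w[...,2]-12)<5)];print("plate n",len(p),np.median(p[:,2]))
    # plate top via rays of its dark outline on z=12
    r=cv2.minAreaRect(p[:,:2].astype(np.float32));print(r,cv2.boxPoints(r).round(1).tolist())
    for lo,hi in((66,80),(48,56),(56,66)):
        q=w[k&(w[...,2]>lo)&(w[...,2]<hi)]
        if len(q):print(lo,hi,len(q),np.median(q,0).round(1),q.min(0).round(1),q.max(0).round(1), cv2.minAreaRect(q[:,:2].astype(np.float32)))
E
```

```text
scene bench z 1.280859359899864
area 7632 [ 179  165  150  110 7632]
plate n 3940 13.082264392526895
((593.569580078125, -26.262069702148438), (308.58953857421875, 130.40579223632812), 89.93254852294922) [[528.2000122070312, -180.5], [658.5999755859375, -180.60000610351562], [659.0, 128.0], [528.5, 128.10000610351562]]
66 80 44 [545.1  69.7  74.5] [537.7  62.7  67.1] [549.5  74.8  78.9] ((543.5875854492188, 68.73497009277344), (12.393106460571289, 9.271973609924316), 45.113136291503906)
48 56 346 [ 592.6 -122.1   53. ] [ 540.6 -140.4   48. ] [625.3  74.6  55.9] ((584.0175170898438, -32.053077697753906), (66.75340270996094, 220.16574096679688), 5.383033752441406)
56 66 28 [546.5  71.4  59.6] [ 540.7 -129.8   56.2] [619.   75.3  65.8] ((563.2763061523438, -33.400909423828125), (42.60414123535156, 217.2068634033203), 19.112369537353516)
side bench z 0.7859297585530953
area 12556 [  223   202   117   158 12556]
plate n 6968 12.754618327904922
((594.2487182617188, -29.583175659179688), (129.49087524414062, 310.6010437011719), 0.00435990234836936) [[529.5, 125.69999694824219], [529.5, -184.89999389648438], [659.0, -184.89999389648438], [659.0, 125.69999694824219]]
66 80 60 [543.8  63.2  74.8] [537.2  59.6  66.2] [550.4  71.4  77.4] ((543.7166137695312, 65.65762329101562), (13.003995895385742, 11.51220989227295), 11.969159126281738)
48 56 883 [ 592.4 -127.8   52.7] [ 537.4 -141.8   48. ] [626.3  66.7  55.4] ((583.19384765625, -37.12744140625), (66.0495834350586, 215.95909118652344), 6.927682876586914)
56 66 33 [542.9  61.7  61.3] [537.8  59.3  56.9] [550.3  65.7  65.9] ((544.1714477539062, 62.375240325927734), (12.53007984161377, 6.199390411376953), 2.008483409881592)
```

>>> {"fn": "step_arm", "kwargs": {
  "deltas": [
    [[0.5,-0.5,0,0],[0.95,-0.98,0,0],[0.95,-0.98,0,0],[0.95,-0.98,0,0],[0.95,-0.98,0,0],[0.95,-0.98,0,0],[0.95,-0.98,0,0],[0.95,-0.98,0,0]]
  ],
  "fingers": 0.26
}}

```text
t: 0.77
position: [273.7, -387.9, 226.5]
ee_rot: [[0.974, 0.225, -0.0], [0.225, -0.974, 0.0], [-0.0, -0.0, -1.0]]
wrist_force: [0.4, -0.2, 0.1]
gripper_width: 43.4
finger_force: 0.0
```

>>> {"fn": "step_arm", "kwargs": {
  "deltas": [
    [[0.95,-0.98,0,0],[0.95,-0.98,0,0],[0.95,-0.98,0,0],[0.95,-0.98,0,0],[0.95,-0.98,0,0],[0.95,-0.98,0,0],[0.5,-0.5,0,0],[0,0,0,0]]
  ]
}}

```text
t: 1.43
position: [390.5, -195.2, 226.7]
ee_rot: [[0.973, 0.231, 0.001], [0.231, -0.973, 0.001], [0.001, -0.001, -1.0]]
wrist_force: [1.1, -0.0, 0.0]
gripper_width: 34.1
finger_force: 0.0
```

>>> {"fn": "step_arm", "kwargs": {
  "deltas": [
    [[0.9,-0.95,0,0],[0.95,-1,0,0],[0.95,-1,0,0],[0.95,-1,0,0],[0.95,-1,0,0],[0.95,-1,0,0],[0.95,-1,0,0],[0.95,-1,0,0]]
  ]
}}

```text
t: 2.1
position: [528.2, 37.2, 226.4]
ee_rot: [[0.975, 0.224, -0.001], [0.224, -0.975, -0.001], [-0.001, 0.001, -1.0]]
wrist_force: [0.4, -0.5, 0.2]
gripper_width: 34.0
finger_force: 0.0
```

>>> {"fn": "step_arm", "kwargs": {
  "deltas": [
    [[0.3,-0.4,0,0.9],[0,0,0,0.95],[0,0,0,0.95],[0,0,0,0.95],[0,0,0,0.95],[0,0,0,0.95],[0,0,0,0.95],[0,0,0,0.95]]
  ]
}}

```text
t: 2.77
position: [532.6, 47.1, 226.3]
ee_rot: [[0.928, -0.373, -0.001], [-0.373, -0.928, -0.001], [-0.001, 0.001, -1.0]]
wrist_force: [0.9, -0.1, -0.9]
gripper_width: 33.7
finger_force: 0.0
```

>>> {"fn": "step_arm", "kwargs": {
  "deltas": [
    [[0,0,0.8,0],[0,0,0.8,0],[0,0,0.8,0],[0,0,0.4,0],[0,0,0,0],[0,0,0,0],[0,0,0,0],[0,0,0,0]]
  ]
}}

```text
t: 3.43
position: [533.6, 48.3, 157.9]
ee_rot: [[0.93, -0.369, 0.002], [-0.369, -0.93, 0.0], [0.002, -0.001, -1.0]]
wrist_force: [0.6, 0.2, 0.1]
gripper_width: 33.9
finger_force: 0.0
```

```bash
cat > w.py <<'E'
from m import *
from bench import ctrl,optics
def wrist(name):
    s=ctrl.observe();c=optics.capture("wrist");T=np.eye(4);T[:3,:3]=s['ee_rot'];T[:3,3]=s['position']
    cv2.imwrite(f"pics/{name}.png",c['img'][...,::-1])
    return s,c,cloud(c,T@c['T_tool_cam'])
E
python3 - <<'E'
from w import *
s,c,w=wrist("w1");print(s['position'].round(1),np.round(s['ee_rot'],3).tolist(),s['gripper_width'])
k=(abs(w[...,0]-560)<60)&(abs(w[...,1]-60)<70)&(w[...,2]>65)&(w[...,2]<80);q=w[k];print(len(q),np.median(q,0) if len(q) else 0,q.min(0) if len(q) else 0,q.max(0) if len(q) else 0)
E
```

```text
[533.6  48.3 157.9] [[0.93, -0.369, 0.002], [-0.369, -0.93, 0.0], [0.002, -0.001, -1.0]] 33.90281793230605
321 [544.80453047  65.77204648  74.34147472] [536.80178212  59.58872682  65.03038346] [550.86918312  73.32847583  76.60129755]
```

View pics/w1.png

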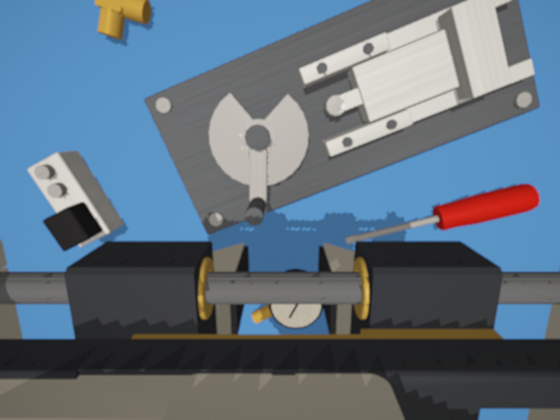

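The wrist view shows the pin top at (255,210), the cam axis at (258,137) and the notch at the top of the disc. The pin's world position is (544,66), which agrees with the other views (cam ≈ 1.19 rad). Now straddle it.

>>> {"fn": "step_arm", "kwargs": {
  "deltas": [
    [[0.12,-0.4,0,0],[0,-0.42,0,0],[0,0,0,0],[0,0,0.8,0],[0,0,0.8,0],[0,0,0.4,0],[0,0,0,0],[0,0,0,0]]
  ]
}}

```text
t: 4.15
position: [543.0, 66.5, 106.6]
ee_rot: [[0.93, -0.368, -0.001], [-0.368, -0.93, -0.0], [-0.001, 0.0, -1.0]]
wrist_force: [-0.3, -0.4, 1.0]
gripper_width: 34.0
finger_force: 0.0
```

>>> {"fn": "step_arm", "kwargs": {
  "deltas": [
    [[0,0,0.4,0],[0,0,0.6,0],[0,0,0.6,0],[0,0,0.4,0],[0,0,0.2,0],[0,0,0,0],[0,0,0,0],[0,0,0,0]]
  ]
}}

```text
t: 4.82
position: [543.8, 66.3, 52.4]
ee_rot: [[0.93, -0.368, 0.001], [-0.368, -0.93, 0.0], [0.001, -0.001, -1.0]]
wrist_force: [-0.6, 0.9, -0.1]
gripper_width: 34.0
finger_force: 0.0
```

>>> {"fn": "step_arm", "kwargs": {
  "deltas": [
    [[0,0,0,0],[0,0,0,0],[0.01,-0.18,0,1],[0.01,-0.18,0,1],[0.01,-0.18,0,1],[0.01,-0.18,0,1],[0.01,-0.18,0,1],[0,0,0,0]]
  ],
  "fingers": 0.5
}}

```text
t: 5.48
position: [556.1, 85.6, 52.1]
ee_rot: [[0.711, -0.703, 0.001], [-0.703, -0.711, 0.0], [0.0, -0.001, -1.0]]
wrist_force: [-0.6, 0.4, 0.1]
gripper_width: 23.0
finger_force: 0.0
```

>>> {"fn": "step_arm", "kwargs": {
  "deltas": [
    [[0.01,-0.18,0,1],[0.01,-0.18,0,1],[0.01,-0.18,0,1],[0.01,-0.18,0,1],[0.01,-0.18,0,1],[0.01,-0.18,0,1],[0.01,-0.18,0,1],[0,0,0,0]]
  ]
}}

```text
t: 6.15
position: [583.4, 100.4, 51.6]
ee_rot: [[0.232, -0.973, 0.0], [-0.973, -0.232, -0.001], [0.001, 0.0, -1.0]]
wrist_force: [-0.3, 0.4, -1.1]
gripper_width: 22.9
finger_force: 0.0
```

>>> {"fn": "step_arm", "kwargs": {
  "deltas": [
    [[0.01,-0.18,0,1],[0.01,-0.18,0,1],[0.01,-0.18,0,1],[0,-0.17,0,0],[0,0,0,0],[0,0,0,0],[0,0,0,0],[0,0,0,0]]
  ]
}}

```text
t: 6.82
position: [600.6, 100.5, 52.0]
ee_rot: [[-0.005, -1.0, -0.0], [-1.0, 0.005, 0.001], [-0.001, 0.0, -1.0]]
wrist_force: [-0.5, -0.9, 0.1]
gripper_width: 23.1
finger_force: 0.0
```

```bash
python3 - <<'E'
from m import *
from bench import optics
for n in("scene","side"):
    c=optics.capture(n);w=cloud(c);cv2.imwrite(f"pics/{n}2.png",cv2.resize(c['img'][150:370,160:400,::-1],None,fx=2.5,fy=2.5))
    k=(abs(w[...,0]-594)<45)&(abs(w[...,1]+130)<60)&(w[...,2]>48)&(w[...,2]<56);q=w[k];print(n,q.min(0),q.max(0))
E
```

```text
scene [ 558.97947617 -141.2777757    48.20657108] [ 624.69311985 -110.51089789   55.99821665]
side [ 562.40881469 -141.47372685   48.03548899] [ 626.39768095 -111.79795787   55.06170936]
```

View pics/side2.png

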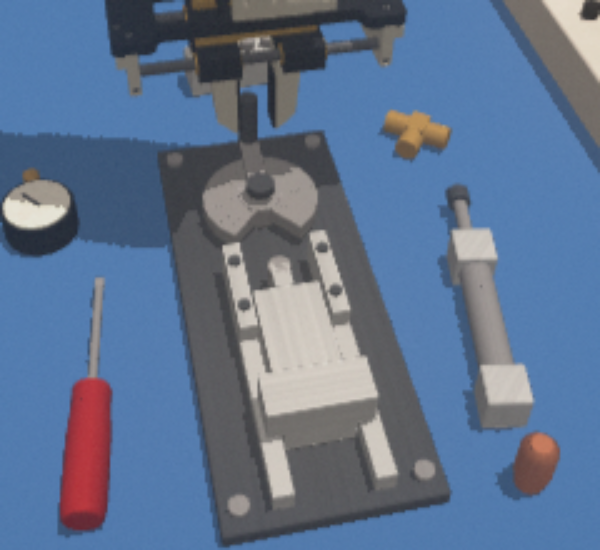

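The side crop shows the notch (260,225) facing the nose (280,268), and the pin at (248,115) between the fingers. Head rear is at y ≈ -141.4. Now back off, lift, shut the fingers and go behind the slide.

>>> {"fn": "step_arm", "kwargs": {
  "deltas": [
    [[0,0.15,0,0],[0,0,0,0],[0,0,-0.4,0],[0,0,-0.8,0],[0,0,-0.8,0],[0,0,-0.8,0],[0,0,-0.8,0],[0,0,-0.4,0]]
  ]
}}

```text
t: 7.58
position: [597.6, 100.9, 153.8]
ee_rot: [[-0.006, -1.0, 0.002], [-1.0, 0.006, 0.0], [-0.0, -0.002, -1.0]]
wrist_force: [-0.1, -0.6, -0.0]
gripper_width: 23.1
finger_force: 0.0
```

>>> {"fn": "step_arm", "kwargs": {
  "deltas": [
    [[0.4,0.1,0,0],[0.8,0,0,0],[0.8,0,0,0],[0.8,0,0,0],[0.8,0,0,0],[0.8,0,0,0],[0.8,0,0,0],[0.8,0,0,0]]
  ],
  "fingers": 1
}}

```text
t: 8.25
position: [592.3, -50.6, 150.4]
ee_rot: [[-0.007, -1.0, -0.002], [-1.0, 0.007, 0.0], [0.0, 0.002, -1.0]]
wrist_force: [-0.5, 0.2, -0.7]
gripper_width: 0.3
finger_force: 0.0
```

>>> {"fn": "step_arm", "kwargs": {
  "deltas": [
    [[0.8,0,0,0],[0.8,0,0,0],[0.8,0,0,0],[0.8,0,0,0],[0.8,0,0,0],[0.8,0,0,0],[0.4,0,0,0],[0,0,0,0]]
  ]
}}

```text
t: 8.92
position: [591.2, -182.2, 151.2]
ee_rot: [[-0.011, -1.0, -0.001], [-1.0, 0.011, -0.001], [0.001, 0.001, -1.0]]
wrist_force: [-1.4, 0.1, -0.3]
gripper_width: 0.5
finger_force: 0.0
```

```bash
python3 - <<'E'
from w import *
s,c,w=wrist("w3");print(s['position'].round(1))
k=(abs(w[...,0]-594)<45)&(abs(w[...,1]+125)<40)&(w[...,2]>48)&(w[...,2]<56);q=w[k];print(len(q),np.percentile(q,[1,50,99],0) if len(q) else 0)
E
```

```text
[ 591.2 -182.2  151.2]
0 0
```

View pics/w3.png

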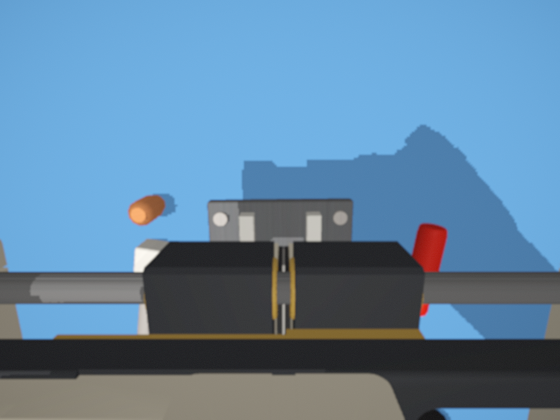

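The wrist view shows the rail ends at (246,225) and (314,225), and the shut fingertips at (285,240), roughly centred behind the slide and clear of it. Descend.

>>> {"fn": "step_arm", "kwargs": {
  "deltas": [
    [[0,-0.1,0.4,0],[0,0,0.7,0],[0,0,0.8,0],[0,0,0.8,0],[0,0,0.8,0],[0,0,0.7,0],[0,0,0.35,0],[0,0,0,0]]
  ]
}}

```text
t: 9.63
position: [594.1, -176.8, 35.3]
ee_rot: [[-0.005, -1.0, -0.004], [-1.0, 0.005, 0.002], [-0.002, 0.004, -1.0]]
wrist_force: [-0.3, 1.3, -0.1]
gripper_width: 0.5
finger_force: 0.0
```

>>> {"fn": "step_arm", "kwargs": {
  "deltas": [
    [[-0.2,0,0,0],[-0.2,0,0,0],[-0.2,0,0,0],[-0.15,0,0,0],[-0.15,0,0,0],[-0.15,0,0,0],[0,0,0,0],[0,0,0,0]]
  ]
}}

```text
t: 10.3
position: [595.5, -152.5, 38.1]
ee_rot: [[-0.006, -1.0, 0.0], [-1.0, 0.006, -0.0], [0.0, -0.0, -1.0]]
wrist_force: [0.2, -0.4, -0.5]
gripper_width: 0.4
finger_force: 0.0
```

>>> {"fn": "step_arm", "kwargs": {
  "deltas": [
    [[-0.1,0,0,0],[-0.15,0,0,0],[-0.15,0,0,0],[-0.15,0,0,0],[-0.15,0,0,0],[-0.15,0,0,0],[-0.15,0,0,0],[-0.15,0,0,0]]
  ]
}}

```text
t: 10.97
position: [595.6, -123.9, 38.1]
ee_rot: [[-0.007, -1.0, 0.0], [-1.0, 0.007, -0.0], [0.0, -0.0, -1.0]]
wrist_force: [0.3, -4.2, 1.9]
gripper_width: 0.6
finger_force: 1.7
```

>>> {"fn": "step_arm", "kwargs": {
  "deltas": [
    [[-0.1,0,0,0],[-0.1,0,0,0],[-0.08,0,0,0],[-0.06,0,0,0],[0,0,0,0],[0,0,0,0],[0,0,0,0],[0,0,0,0]]
  ]
}}

```text
t: 11.63
position: [595.4, -115.0, 37.7]
ee_rot: [[-0.006, -1.0, -0.001], [-1.0, 0.006, 0.001], [-0.001, 0.001, -1.0]]
wrist_force: [-0.6, -0.3, -0.3]
gripper_width: 0.5
finger_force: 0.1
```

>>> {"fn": "step_arm", "kwargs": {
  "deltas": [
    [[-0.06,0,0,0],[-0.06,0,0,0],[-0.06,0,0,0],[-0.06,0,0,0],[-0.03,0,0,0],[0,0,0,0],[0,0,0,0],[0,0,0,0]]
  ]
}}

```text
t: 12.3
position: [595.6, -109.0, 38.0]
ee_rot: [[-0.007, -1.0, 0.0], [-1.0, 0.007, -0.0], [0.0, -0.0, -1.0]]
wrist_force: [0.2, -2.8, -1.6]
gripper_width: 0.4
finger_force: 1.5
```

>>> {"fn": "step_arm", "kwargs": {
  "deltas": [
    [[-0.03,0,0,0],[-0.03,0,0,0],[-0.03,0,0,0],[0,0,0,0],[0,0,0,0],[0,0,0,0],[0,0,0,0],[0,0,0,0]]
  ]
}}

```text
t: 12.97
position: [595.6, -108.9, 38.2]
ee_rot: [[-0.008, -1.0, 0.001], [-1.0, 0.008, -0.003], [0.003, -0.001, -1.0]]
wrist_force: [1.6, -9.1, -3.5]
gripper_width: 0.6
finger_force: 4.5
```

>>> {"fn": "step_arm", "kwargs": {
  "deltas": [
    [[-0.04,0,0,0],[-0.04,0,0,0],[0,0,0,0],[0,0,0,0],[0,0,0,0],[0,0,0,0],[0,0,0,0],[0,0,0,0]]
  ]
}}

```text
t: 13.63
position: [595.6, -108.8, 38.3]
ee_rot: [[-0.009, -1.0, 0.001], [-1.0, 0.009, -0.006], [0.006, -0.001, -1.0]]
wrist_force: [1.3, -13.5, -6.6]
gripper_width: 0.1
finger_force: 7.0
```

```bash
python3 - <<'E'
from m import *
from bench import optics
for n in("scene","side"):
    c=optics.capture(n);w=cloud(c);cv2.imwrite(f"pics/{n}3.png",cv2.resize(c['img'][190:330,210:350,::-1] if n=="side" else c['img'][150:280,170:330,::-1],None,fx=4,fy=4,interpolation=cv2.INTER_CUBIC))
E
```

```text
(no output)
```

View pics/scene3.png

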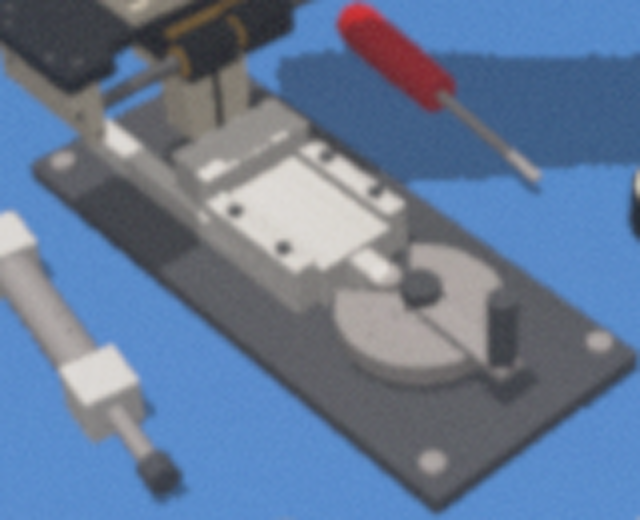

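The scene crop shows the head (245,150) against the raised rail ends (210,205), with no visible gap. The nose (378,265) is in the notch beside the hub, and the pin (502,330) points forward. Back off gently, lift and verify.

>>> {"fn": "step_arm", "kwargs": {
  "deltas": [
    [[0.15,0,0,0],[0.2,0,0,0],[0.4,0,0,0],[0.5,0,0,0],[0.3,0,0,0],[0,0,-0.5,0],[0,0,-0.8,0],[0,0,-0.8,0]]
  ]
}}

```text
t: 14.4
position: [594.9, -143.6, 91.5]
ee_rot: [[-0.008, -1.0, -0.001], [-1.0, 0.008, 0.0], [-0.0, 0.001, -1.0]]
wrist_force: [0.5, -0.0, 0.7]
gripper_width: 0.8
finger_force: 0.0
```

>>> {"fn": "step_arm", "kwargs": {
  "deltas": [
    [[0.4,0,-0.8,0],[0.8,0,-0.8,0],[0.8,0,-0.8,0],[0.8,0,-0.4,0],[0.8,0,0,0],[0.4,0,0,0],[0,0,0,0],[0,0,0,0]]
  ]
}}

```text
t: 15.07
position: [594.5, -242.9, 160.3]
ee_rot: [[-0.007, -1.0, -0.001], [-1.0, 0.007, 0.001], [-0.001, 0.001, -1.0]]
wrist_force: [0.5, 0.8, -0.8]
gripper_width: 0.4
finger_force: 0.0
```

```bash
python3 - <<'E'
from m import *
from bench import optics
for n in("scene","side"):
    c=optics.capture(n);w=cloud(c)
    if n=="side":cv2.imwrite("pics/side4.png",cv2.resize(c['img'][190:360,205:345,::-1],None,fx=3.5,fy=3.5,interpolation=cv2.INTER_CUBIC))
    k=(abs(w[...,0]-594)<45)&(abs(w[...,1]+90)<60)&(w[...,2]>49)&(w[...,2]<56);q=w[k];print(n,np.percentile(q,[0,1,50,99,100],0).round(1).tolist())
    k=(abs(w[...,0]-594)<50)&(abs(w[...,1]-80)<60)&(w[...,2]>66)&(w[...,2]<80);q=w[k];print("pin",np.median(q,0).round(1))
E
```

```text
scene [[560.5, -99.3, 49.2], [561.9, -98.3, 49.3], [595.8, -81.4, 53.1], [625.0, -68.6, 55.5], [625.5, -68.2, 55.6]]
pin [596.  103.3  75. ]
side [[563.0, -99.1, 49.2], [563.2, -98.5, 49.4], [581.1, -91.7, 52.6], [599.0, -82.8, 54.4], [599.4, -81.4, 54.7]]
pin [595.6  97.1  74.7]
```

View pics/side4.png

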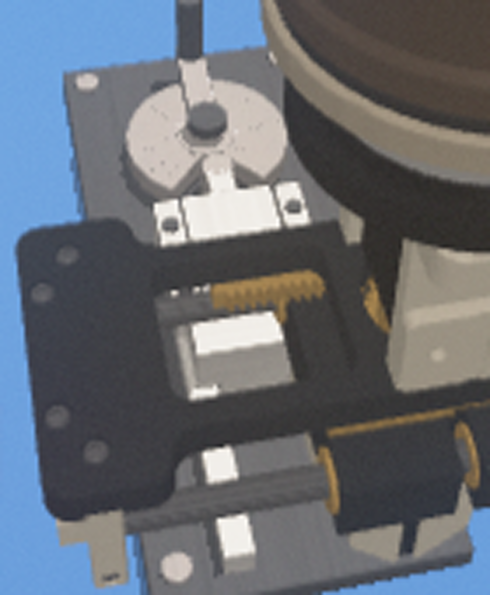

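Head travel was 42.3 mm and the pin sits at x ≈ 596 (cam ≈ 0 rad). The side view shows the nose in the notch at (215,175), but the arm hides the seam. I'll check the seam with the wrist camera.

>>> {"fn": "step_arm", "kwargs": {
  "deltas": [
    [[-0.4,0,0,0],[-0.8,0,0,0],[-0.8,0,0,0],[-0.8,0,0,0],[-0.8,0,0,0],[-0.8,0,0,0],[-0.8,0,0,0],[-0.8,0,0,0]]
  ]
}}

```text
t: 15.83
position: [595.4, -90.1, 160.1]
ee_rot: [[-0.004, -1.0, -0.001], [-1.0, 0.004, 0.001], [-0.001, 0.001, -1.0]]
wrist_force: [0.2, -0.3, -0.3]
gripper_width: 0.8
finger_force: 0.0
```

>>> {"fn": "step_arm", "kwargs": {
  "deltas": [
    [[-0.8,0,0,0],[-0.8,0,0,0],[-0.8,0,0,0],[-0.8,0,0,0],[-0.5,0,0,0],[0,0,0,0],[0,0,0,0],[0,0,0,0]]
  ]
}}

```text
t: 16.5
position: [596.1, -1.6, 160.6]
ee_rot: [[-0.007, -1.0, 0.0], [-1.0, 0.007, -0.001], [0.001, -0.0, -1.0]]
wrist_force: [0.1, -0.7, -0.8]
gripper_width: 0.5
finger_force: 0.0
```

```bash
python3 - <<'E'
from w import *
s,c,w=wrist("w5");print(s['position'].round(1))
h=(w[...,2]>48)&(w[...,2]<56)&(abs(w[...,0]-594)<35)&(abs(w[...,1]+85)<40);r=(abs(w[...,2]-40)<3)&(abs(abs(w[...,0]-594)-29)<5)&(w[...,1]>-80)&(w[...,1]<0)
for k in(h,r):
    q=w[k];print(len(q),np.percentile(q,[0,1,50,99,100],0).round(1).tolist() if len(q) else 0)
cv2.imwrite("pics/w5c.png",cv2.resize(c['img'][:250,160:430,::-1],None,fx=2.2,fy=2.2,interpolation=cv2.INTER_CUBIC))
E
```

```text
[596.1  -1.6 160.6]
3415 [[562.9, -98.5, 49.0], [563.7, -98.1, 49.8], [594.6, -84.5, 51.5], [626.2, -70.7, 53.2], [627.0, -70.5, 54.3]]
2089 [[560.0, -70.4, 37.1], [560.2, -69.9, 37.9], [618.1, -38.0, 39.7], [627.8, -3.3, 42.5], [628.0, -2.4, 42.9]]
```

View pics/w5c.png

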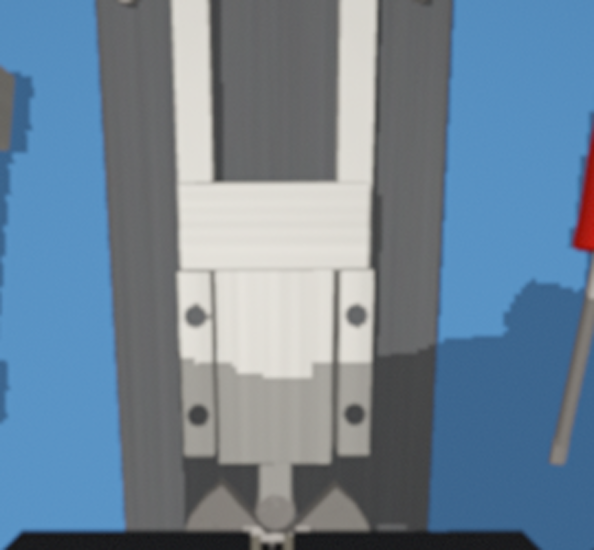

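The wrist crop shows the head's front edge (row 268) flush with the rail ends (row 270) and the nose (273,512) centred in the notch. Measured gap is about 0.2 mm. Hand in.

```bash
python3 -c "
from bench import ctrl
print(ctrl.job_done())"
```

```text
the job is handed in; nothing more can be done
None
```

The cam is at its low point, the slide is home against the raised rails with its nose in the notch (measured gap about 0.2 mm), and the job was handed in at about 16.5 s; no verdict was returned.

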